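Lock the filler cap on the hydraulic tank

ROBOT

A 7-joint arm with a two-finger parallel gripper is mounted at the origin on a cart in front of the work surface, level with it; the furniture and walls round the work are solid. World frame = base frame: x ahead of the robot, y to its left, z up, the work surface at z = 0. Lengths are in m, angles in rad, forces in N, time in s.
With the tool pointing down it reaches from about 0.35 to 0.9 m from the base axis. Payload 8.1 kg.
Tool frame: the origin (TCP) lies on the centre line of the jaws, within the pads' length; the fingertips stand arm.tips_ahead ahead of it and the grasp point (between the pads) lies 8 mm behind it (arm.tips_ahead is the distance from the TCP to the fingertips, in m); z points along the fingers, y is the direction in which the jaws open and shut (so a half turn about z gives the same grasp; the last joint's range is limited). The gripper opens to 92 mm and grips with 3 to 60 N. Pads are 19 mm wide; open, the fingers measure 130 mm over their backs; the gripper's body (75 mm by 190 mm) begins 47 mm behind the grasp point.
Start: joints at [-1.339, 0.434, 0.025, 1.573, -0.012, 1.134, -0.075], TCP at [0.205, 0.59, 0.238] pointing down, gripper open.
Joint ranges: [-2.62, 2.62], [-0.44, 2.09], [-1.27, 1.32], [0.08, 2.57], [-1.32, 4.46], [0.12, 2], [-2.74, 2.74]. Speed limits (rad/s): [2.22, 2.22, 3.01, 3.01, 3.14, 3.14, 3.14].

INTERFACE

Orientations are given as a rotation vector (axis times angle).
In Python, from cell import arm gives the robot as it stands. The module is installed in compiled form; this text tells all that it offers.
- The arm moves only by the tool jog_arm, never from a script. Its argument "moves" is a list of rows, each an object with "twist": the turn, a rotation vector about the tool's x, y, z in units of 10 degrees (1.0 is 10 degrees), a list of three; "xyz": the shift along the tool's x, y, z in units of 60 mm (1.0 is 60 mm), a list of three; "grip": the closure, from -1 (fully open) to 1 (shut). A call has 1 to 5 rows; each row is the pose to reach, as a shift and turn from the pose commanded when the call began, along the tool's axes at that moment; what a row does not reach only later rows make up. A row lasts 1/8 s, in which the tool goes at most 62.5 mm and 10.7 degrees, less where a joint would pass 70% of its speed; a pose out of reach is approached as far as the arm can. A call with a gripper value outside its range is refused whole. The fingers move at their own pace and stop on an object; "force" is the grip in N (left out, the last holds). Time passes only in rows, so rows that repeat a pose let the fingers close. It gives the time, the measured TCP pose, the force and the opening at its end, in the units of the state.
- arm.observe(): the state, without advancing time (a new reading comes with each control period).
- arm.get_image(name): name is "side" or "top" or "wrist"; returns the picture (384x512x3 uint8, blue, green, red); there is no depth.
- arm.camera_params(name): a dict with "mtx" (3x3 intrinsics, pixels), "T" (4x4, takes a point from camera to world coordinates); the wrist camera has in their place "T_tool_cam" (4x4, takes a point from camera to tool coordinates, whose origin is the TCP and whose axes are the flange's). Camera axes: x right, y down, z forward; pixel columns grow to the right and rows downward; lengths in m; the calibration is good to about 2 mm. A picture is of the moment at which its call begins: read the wrist's pose just before it. camera_params takes no time and is no camera call.
- arm.sign_off(): hands the job in, once; it reports no verdict.
The state is a dict: "clock": time; "joints": joint angles; "dq": joint speeds; "joint_efforts": joint torques, N m; "position": TCP position; "ee_rot": TCP orientation; "force": force on the tool from outside, world axes, zero at the start; "ft_torque": the same for the moment, N m; "width": opening from 0.0 (shut) to 1.0 (fully open).
Only numpy, scipy, OpenCV 4.12 (cv2) and the standard library are available. Lean on these libraries where they do the work, as an engineer would, in place of code of your own. Each camera call takes 0.05 s, during which the arm holds its last target. There are 200 camera calls.

TASK

The hydraulic tank on the bench stands open. Pick up its black filler cap by the two spring tabs, set it in the filler neck with the tabs squeezed, feel for the turn at which its two ears drop through the slots, press it down against its spring and turn it clockwise to the stop; then let go, so that both tabs spring out into their notches and the cap stays locked. Do not force the cap against the neck, and leave the loose parts on the bench where they are.

Things in the scene. Friction and masses are not known exactly. Their poses are not given: they have to be found in the camera images.
- cap_grip (a point): Black plastic filler cap (0.17 kg), upright on the bench at the start; the point is on its axis at the height to grip its two tabs, 49 mm above its foot, 31 mm above the shoulder's underside. z up the axis, y through the tabs, x through the ears; half a turn gives the same cap. Between the tabs: round body 40 mm across, top 5 mm above the point, on a shoulder disc 47 mm across.
- tab_a (a joint): Push-in of the tab on the cap's +y side, m: 0 sprung out, 0.0055 squeezed home (spring 3 to 8 N). The tabs are dark grey flat upright plates 20 mm wide, from 22 mm below to 11 mm above cap_grip, 64 mm over both outer faces at rest, 53 mm squeezed. Each has a catch at its foot, 10 mm wide, 25 to 30 mm below cap_grip: 60 mm over both at rest, 49 mm squeezed.
- tab_b (a joint): The same for the tab on the cap's -y side.
- cap_ears (a point): On the cap's axis, level with the undersides of its two steel ears, 41 mm below cap_grip. The ears stick out along x from the steel spigot (26 mm across) under the shoulder: 40 mm over both, 8 mm wide, 4 mm thick.
- cap_plunger (a joint): Push-in of the sprung sealing plunger under the ears, m: 0 out, 0.0065 fully in; 3 N to start, then 2 N per mm. It is 26 mm across with a bevelled rim, guides the cap into the neck's bore, and its foot stands 8 mm below the ears when out.
- filler_mouth (a point): Centre of the filler neck's mouth, 26 mm above the top plate of the grey steel tank (170 x 270 x 118 mm, fixed). It is on the upper face of the aluminium bayonet ring's lip: 4 mm thick, bore 29 mm, two opposite slots 11 mm wide for the ears. z up, x and y the tank's own. The slots lie along x, but the ring is screwed in up to 20 degrees off it either way, which is not measured: feel for it.
- filler_collar (a point): On the neck's axis, level with the top of the collar round the lip, 7 mm above filler_mouth: 53 mm inside, 63 mm outside, with two notches for the catches. It lets the cap down only with the tabs squeezed. Cap with its ears on the lip: cap_grip 41 mm above filler_mouth. With the ears within about 4 degrees of the slots the cap drops to 36 mm, where the plunger meets its seat.
- filler_seat (a point): On the neck's axis, on the plunger's seat, 13 mm below filler_mouth. Pressed until cap_grip is less than 33 mm above filler_mouth (9 N; shoulder bottoms at 31 mm, 13 N) the ears are under the lip, and the cap turns clockwise from above by 40 degrees to a hard stop; there the catches face the notches (3 degrees to spare). Locked: 33 mm, held up against the lip by the spring, tabs out.
- coupler: Loose plated quick coupler standing on the bench, 30 mm across, 68 mm tall; origin at its foot. Leave it alone.
- tee: Loose brass tee fitting lying on the bench, 46 x 56 x 25 mm; origin at its underside. Leave it alone.
- seal_rings: Loose stack of black seal rings lying on the bench, 67 mm across, 26 mm tall; origin at its underside. Leave it alone.

How it is judged:
On the way:
1. the cap is down in the filler neck with both tabs squeezed, its ears through the slots (z of cap_grip in the frame of filler_mouth below 0.0365 m and horizontal distance between cap_grip and filler_mouth below 0.004 m and value of joint each of tab_a, tab_b above 0.003 m), for 0.1 s.
At the end, for the whole second after the job is handed in: The cap is held down in the filler neck (cap_grip 30.5 to 34.5 mm above the mouth, within 4 mm of its axis, tilted less than 0.08 rad) and both tabs have sprung out into the collar's notches (each pushed in less than 1.2 mm) (z of cap_grip in the frame of filler_mouth between 0.0305 and 0.0345 m and horizontal distance between cap_grip and filler_mouth below 0.004 m and angle between cap_grip's own z axis and vertical below 0.08 rad and value of joint each of tab_a, tab_b below 0.0012 m); the robot touches nothing.
It fails at once if the cap is forced against the tank or its filler neck (more than 60 N in all its contacts together) (contact force between cap and tank above 60 N).
It fails at once if a loose part on the bench is shifted by more than 15 mm (distance of any of coupler, tee, seal_rings from where it was at the start of the episode above 0.015 m).
It also fails if it takes over 64 s, if anything falls off the work surface, if the arm or the gripper's body presses on something with over 40 N, if the wrist force passes 120 N, or if a joint passes its speed limit or range.

## Working session

There is one attempt and no reset: what is moved stays moved. The work goes in short steps, Python scripts to look and compute and a tool call to move; the robot and the scene stay as the last step left them, time stands still between calls to the robot, and variables do not carry over. Pictures are saved under pics/ and viewed, about 8 in all and at most 12, crops included, and the job is handed in when it is done.

Besides the shell and the picture viewer there is one more tool, called after ">>>" by a JSON object that holds its "api" and its "payload", one argument or row to a line. jog_arm: Moves the arm, as the interface text tells. Its arguments: {"type":"object","properties":{"moves":{"type":"array","items":{"type":"object","properties":{"twist":{"type":"array","items":{"type":"number"}},"xyz":{"type":"array","items":{"type":"number"}},"grip":{"type":"number"}}}},"force":{"type":"number"}},"required":["moves"]}

```bash
mkdir -p pics
python3 - <<'E'
from cell import arm
import cv2,numpy as np
s=arm.observe();print({k:np.round(v,4).tolist() for k,v in s.items()},arm.tips_ahead)
for n in("side","top","wrist"):
    cv2.imwrite(f"pics/{n}0.png",arm.get_image(n));print(n,{k:np.round(v,4).tolist() for k,v in arm.camera_params(n).items()})
a=cv2.imread("pics/side0.png")
E
```

```text
{'clock': 0.0, 'joints': [-1.3386, 0.4352, 0.025, 1.5741, -0.0116, 1.134, -0.0751], 'dq': [-0.0004, 0.0011, -0.0014, -0.0012, 0.0025, 0.001, -0.0005], 'joint_efforts': [0.0011, -66.7848, 0.9859, -31.4448, -0.0604, 0.0432, 0.0002], 'position': [0.2052, 0.5898, 0.2369], 'ee_rot': [-0.5236, -3.0975, 0.0025], 'force': [-0.5616, -0.1429, 0.1739], 'ft_torque': [-0.0524, -0.0926, 0.0236], 'width': 1.0012} 0.011
side {'mtx': [[427.2582, 0.0, 255.5767], [0.0, 427.2582, 194.6907], [0.0, 0.0, 1.0]], 'T': [[0.8764, -0.3065, 0.3716, 0.2348], [-0.4815, -0.5345, 0.6947, -0.7134], [-0.0143, -0.7877, -0.6159, 0.6452], [0.0, 0.0, 0.0, 1.0]]}
top {'mtx': [[409.7647, 0.0, 254.3007], [0.0, 409.7647, 185.0373], [0.0, 0.0, 1.0]], 'T': [[-0.0057, -0.9813, 0.1926, 0.3551], [-1.0, 0.0041, -0.0088, -0.109], [0.0079, -0.1927, -0.9812, 1.0386], [0.0, 0.0, 0.0, 1.0]]}
wrist {'mtx': [[309.7144, 0.0, 253.4775], [0.0, 309.7144, 191.6442], [0.0, 0.0, 1.0]], 'T_tool_cam': [[-0.0006, -0.9607, -0.2775, 0.074], [1.0, -0.0006, -0.0, 0.0009], [-0.0002, -0.2775, 0.9607, -0.1475], [0.0, 0.0, 0.0, 1.0]]}
```

View pics/top0.png

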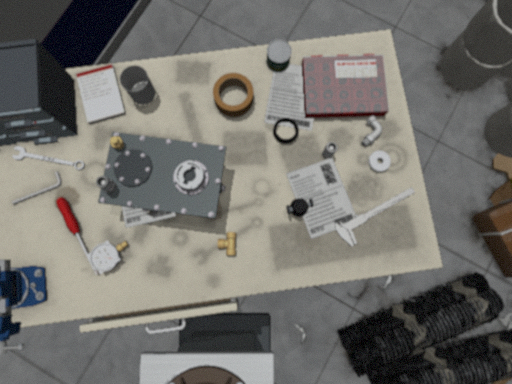

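View pics/side0.png

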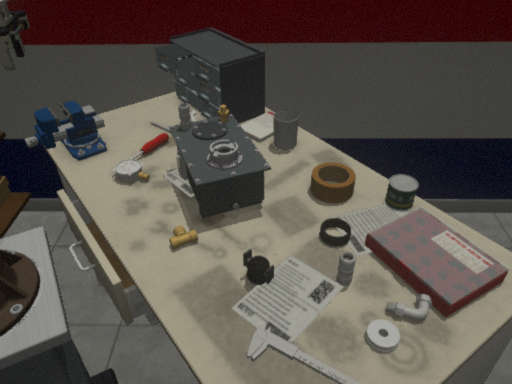

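The top view shows the cap at about (299,207) and the neck mouth at about (190,176). In the side view they are at about (258,268) and (224,152). Next I'll zoom in on both.

Run:
```python
import cv2,numpy as np
a=cv2.imread("pics/top0.png");b=cv2.imread("pics/side0.png")
def c(i,u,v,h=25): return cv2.resize(i[v-h+6:v+h-6,u-h-8:u+h+9-1],(400,int(400*(2*h-12)/(2*h+16))),interpolation=cv2.INTER_CUBIC)
# crop x0=u-33, width 66 ; scale 400/66=6.06 ; y0=v-19
f=lambda L:np.hstack(L)
cv2.imwrite("pics/m0.png",np.vstack([f([c(a,299,207),c(a,190,176)]),f([c(b,258,268),c(b,224,155)])]))
```

```text
(no output)
```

View pics/m0.png

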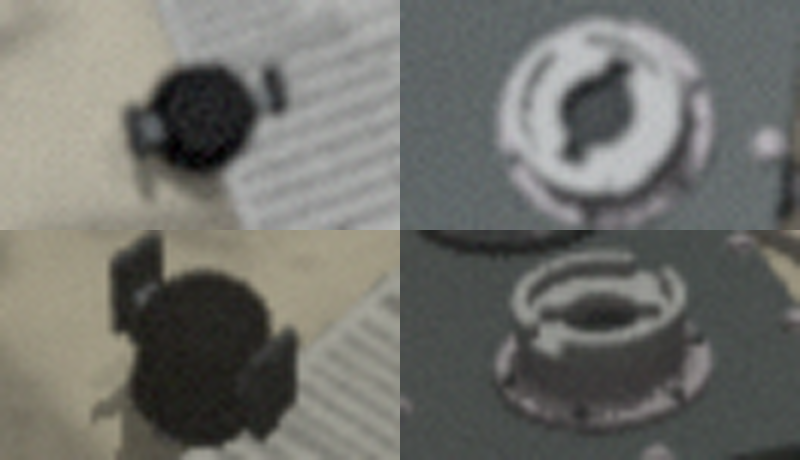

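```bash
cat > h.py <<'E'
import numpy as np
from cell import arm
def ray(n,u,v,T=None):
    p=arm.camera_params(n);T=p['T'] if T is None else T
    d=np.asarray(T)[:3,:3]@np.linalg.solve(p['mtx'],[u,v,1.]);return np.asarray(T)[:3,3],d
def atz(n,u,v,z,T=None):
    o,d=ray(n,u,v,T);return o+d*(z-o[2])/d[2]
def tri(a,b):
    A=[];B=[]
    for o,d in(a,b):
        P=np.eye(3)-np.outer(d,d)/(d@d);A.append(P);B.append(P@o)
    return np.linalg.lstsq(np.vstack(A),np.hstack(B),rcond=None)[0]
E
python3 - <<'E'
from h import *
np.set_printoptions(precision=4,suppress=True)
t=lambda px,py,u,v:(u-33+px/6.06,v-19+py/6.06)
C=t(203,117,299,207);N=t(197,112,190,176);Cs=t(205,90,258,268);Ns=t(200,82,224,155)
print("cap",atz("top",*C,.054),atz("side",*Cs,.054),tri(ray("top",*C),ray("side",*Cs)))
print("neck",atz("top",*N,.144),atz("side",*Ns,.144),tri(ray("top",*N),ray("side",*Ns)))
a=atz("top",*t(135,130,299,207),.06);b=atz("top",*t(280,86,299,207),.06)
print("tabs",a,b,np.linalg.norm(a-b),np.degrees(np.arctan2(*(a-b)[1::-1])),(a+b)/2)
a=atz("top",*t(224,68,190,176),.144);b=atz("top",*t(174,155,190,176),.144)
print("slots",a,b,np.linalg.norm(a-b),np.degrees(np.arctan2(*(a-b)[1::-1])),(a+b)/2)
# tank corners in top image
q=[(119,132),(226,145),(216,218),(99,203)]
P=[atz("top",*x,.118) for x in q]
for i in range(4):
    d=P[(i+1)%4]-P[i];print(P[i],np.linalg.norm(d),np.degrees(np.arctan2(d[1],d[0])))
from scipy.spatial.transform import Rotation as R
print(R.from_rotvec(arm.observe()['ee_rot']).as_matrix())
E
```

```text
cap [ 0.4929 -0.2272  0.054 ] [ 0.4961 -0.2328  0.054 ] [ 0.4958 -0.2285  0.0492]
neck [0.553  0.0275 0.144 ] [0.5546 0.0283 0.144 ] [0.5534 0.0272 0.1448]
tabs [ 0.4869 -0.1993  0.06  ] [ 0.5043 -0.2575  0.06  ] 0.060795514290545936 106.63483162146005 [ 0.4956 -0.2284  0.06  ]
slots [0.5697 0.0179 0.144 ] [0.5369 0.0355 0.144 ] 0.03717146946770015 -28.24734665071841 [0.5533 0.0267 0.144 ]
[0.6638 0.199  0.118 ] 0.25290706573512506 -97.38238994352264
[ 0.6313 -0.0518  0.118 ] 0.17208634185916452 172.91678235053877
[ 0.4605 -0.0306  0.118 ] 0.26738544367130446 82.40432022840638
[0.4958 0.2345 0.118 ] 0.17162656992503295 -11.919999688276116
[[-0.9445  0.3286 -0.0003]
 [ 0.3286  0.9445 -0.0011]
 [-0.0001 -0.0012 -1.    ]]
```

```bash
cat >> h.py <<'E'
from scipy.spatial.transform import Rotation as R
np.set_printoptions(precision=4,suppress=True)
def goal(p,yaw):
    "prints move to put TCP at p with tool z down and tool y at world azimuth yaw (deg)"
    s=arm.observe();M=R.from_rotvec(s['ee_rot']);c=np.radians(yaw)
    y=np.array([np.cos(c),np.sin(c),0]);z=np.array([0,0,-1.])
    G=R.from_matrix(np.column_stack([np.cross(y,z),y,z]))
    print("xyz",M.inv().apply(np.array(p)-s['position'])/.06,"twist",np.degrees((M.inv()*G).as_rotvec())/10)
def st():
    s=arm.observe();y=R.from_rotvec(s['ee_rot']).as_matrix()
    print(s['clock'],"pos",s['position'],"yaw",np.degrees(np.arctan2(y[1,1],y[0,1])),"z",y[:,2],"F",s['force'],"M",s['ft_torque'],"w",s['width']*92,"j",s['joints'])
E
python3 -c "
from h import *
goal([.4955,-.2285,.2],106.6)"
```

```text
xyz [ -9.0509 -11.2933   0.633 ] twist [-0.0066 -0.0015 -3.5783]
```

>>> {"api": "jog_arm", "payload": {
  "moves": [
    {"xyz": [-9.05,-11.3,0],"twist": [0,0,-3.58],"grip": -1},
    {"xyz": [-9.05,-11.3,0],"twist": [0,0,-3.58],"grip": -1},
    {"xyz": [-9.05,-11.3,0],"twist": [0,0,-3.58],"grip": -1},
    {"xyz": [-9.05,-11.3,0],"twist": [0,0,-3.58],"grip": -1},
    {"xyz": [-9.05,-11.3,0],"twist": [0,0,-3.58],"grip": -1}
  ]
}}

```text
clock: 0.78
position: [0.3102, 0.2936, 0.2377]
ee_rot: [-0.455, 3.108, 0.0]
force: [1.7, 0.1, -0.5]
width: 0.999
```

```bash
python3 -c "
from h import *
st();goal([.4955,-.2285,.2],106.6)"
```

```text
0.775 pos [0.3102 0.2936 0.2377] yaw 106.657708694044 z [ 0.0002  0.0001 -1.    ] F [ 1.7328  0.1188 -0.4662] M [ 0.0642 -0.07   -0.0024] w 91.91122990335244 j [-0.8771  0.1127 -0.0067  2.0232  0.001   1.0055  0.9772]
xyz [-0.4645 -9.2217  0.6279] twist [0.0004 0.0013 0.0058]
```

>>> {"api": "jog_arm", "payload": {
  "moves": [
    {"xyz": [-0.46,-9.2,0],"grip": -1},
    {"xyz": [-0.46,-9.2,0],"grip": -1},
    {"xyz": [-0.46,-9.2,0],"grip": -1},
    {"xyz": [-0.46,-9.2,0],"grip": -1},
    {"xyz": [-0.46,-9.2,0],"grip": -1}
  ]
}}

```text
invalid input at $.moves[0]: expected keys twist, xyz, grip
```

```bash
python3 -c "
from h import *
st();goal([.4955,-.2285,.2],106.6)"
```

```text
0.775 pos [0.3102 0.2936 0.2377] yaw 106.657708694044 z [ 0.0002  0.0001 -1.    ] F [ 1.7328  0.1188 -0.4662] M [ 0.0642 -0.07   -0.0024] w 91.91122990335244 j [-0.8771  0.1127 -0.0067  2.0232  0.001   1.0055  0.9772]
xyz [-0.4645 -9.2217  0.6279] twist [0.0004 0.0013 0.0058]
```

>>> {"api": "jog_arm", "payload": {
  "moves": [
    {"xyz": [-0.46,-9.2,0],"twist": [0,0,0],"grip": -1},
    {"xyz": [-0.46,-9.2,0],"twist": [0,0,0],"grip": -1},
    {"xyz": [-0.46,-9.2,0],"twist": [0,0,0],"grip": -1},
    {"xyz": [-0.46,-9.2,0],"twist": [0,0,0],"grip": -1},
    {"xyz": [-0.46,-9.2,0],"twist": [0,0,0],"grip": -1}
  ]
}}

```text
clock: 1.4
position: [0.4142, -0.0008, 0.238]
ee_rot: [-0.454, 3.108, 0.0]
force: [1.2, 0.9, 0.3]
width: 0.997
```

```bash
python3 -c "
from h import *
st();goal([.4955,-.2285,.2],106.6)"
```

```text
1.4 pos [ 0.4142 -0.0008  0.238 ] yaw 106.63186702318754 z [ 0.0008  0.0004 -1.    ] F [1.2192 0.874  0.3114] M [ 0.0978 -0.0373 -0.0284] w 91.75178829024428 j [-0.4329  0.076   0.3312  2.0701 -0.0298  0.999   1.7746]
xyz [-0.2116 -4.0238  0.6323] twist [0.001  0.0051 0.0032]
```

>>> {"api": "jog_arm", "payload": {
  "moves": [
    {"xyz": [-0.2,-4.02,0.6],"twist": [0,0,0],"grip": -1},
    {"xyz": [-0.2,-4.02,0.6],"twist": [0,0,0],"grip": -1},
    {"xyz": [-0.2,-4.02,0.6],"twist": [0,0,0],"grip": -1},
    {"xyz": [-0.2,-4.02,0.6],"twist": [0,0,0],"grip": -1},
    {"xyz": [-0.2,-4.02,0.6],"twist": [0,0,0],"grip": -1}
  ]
}}

```text
clock: 2.02
position: [0.494, -0.2313, 0.2008]
ee_rot: [0.444, -3.108, 0.004]
force: [0.2, 0.7, -0.1]
width: 1.003
```

```bash
python3 -c "
from h import *
import cv2
st();goal([.4955,-.2285,.2],106.6)
i=arm.get_image('wrist');cv2.imwrite('pics/w1.png',cv2.resize(i[60:360,80:430],None,fx=2,fy=2,interpolation=cv2.INTER_CUBIC))"
```

```text
2.025 pos [ 0.494  -0.2313  0.2008] yaw 106.25764546481095 z [-0.0013 -0.0026 -1.    ] F [ 0.1503  0.7259 -0.096 ] M [0.0507 0.0531 0.0234] w 92.23926746692135 j [-0.0299  0.3591  0.4902  1.8467 -0.1965  0.9842  2.3978]
xyz [-0.0373  0.0384  0.0137] twist [-0.0119 -0.0114 -0.0342]
```

View pics/w1.png

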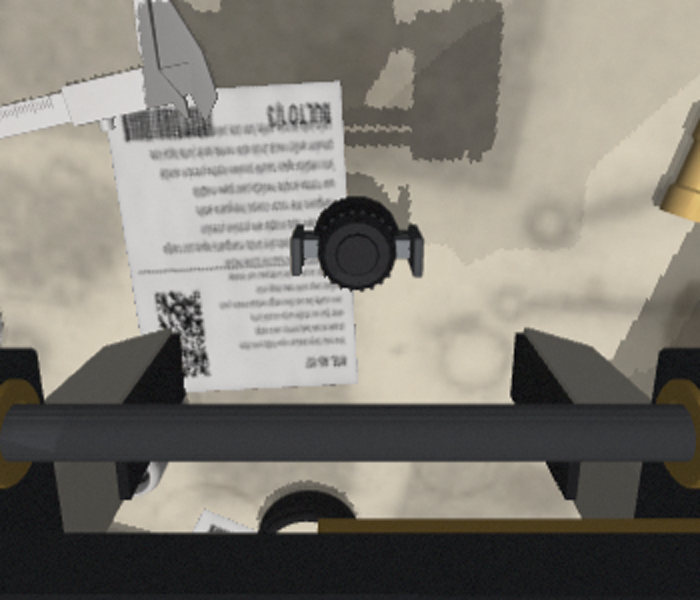

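```bash
cat >> h.py <<'E'
def wT():
    s=arm.observe();T=np.eye(4);T[:3,:3]=R.from_rotvec(s['ee_rot']).as_matrix();T[:3,3]=s['position']
    return T@arm.camera_params('wrist')['T_tool_cam']
E
python3 -c "
from h import *
T=wT();st()
f=lambda x,y,z:atz('wrist',80+x/2,60+y/2,z,T)
print('top c',f(356,255,.054));a=f(291,251,.06);b=f(424,251,.06);print('tabs',a,b,(a+b)/2,np.linalg.norm(a-b),np.degrees(np.arctan2(*(b-a)[1::-1])))
goal([.4955,-.2285,.12],106.6)"
```

```text
2.075 pos [ 0.4938 -0.2285  0.2009] yaw 106.40343817255184 z [-0.0016 -0.0006 -1.    ] F [-0.3884  2.0339  0.2536] M [0.0858 0.0539 0.0124] w 91.98892437276133 j [-0.0324  0.3571  0.488   1.8487 -0.1965  0.9848  2.396 ]
top c [ 0.4992 -0.222   0.054 ]
tabs [ 0.5045 -0.2532  0.06  ] [ 0.4865 -0.1917  0.06  ] [ 0.4955 -0.2225  0.06  ] 0.06409198195001771 106.37530389618217
xyz [-0.029  -0.0076  1.3489] twist [-0.0007 -0.01   -0.0197]
```

>>> {"api": "jog_arm", "payload": {
  "moves": [
    {"xyz": [0,0,1.0],"twist": [0,0,0],"grip": -1},
    {"xyz": [0,0,1.0],"twist": [0,0,0],"grip": -1},
    {"xyz": [0,0,1.0],"twist": [0,0,0],"grip": -1},
    {"xyz": [0,0,1.0],"twist": [0,0,0],"grip": -1}
  ]
}}

```text
clock: 2.58
position: [0.4955, -0.2266, 0.1438]
ee_rot: [-0.454, 3.106, -0.002]
force: [0.1, -0.1, -0.8]
width: 1.002
```

```bash
python3 -c "
from h import *
import cv2
st();np.save('T.npy',wT())
i=arm.get_image('wrist');cv2.imwrite('pics/w2.png',cv2.resize(i[60:260,130:380],None,fx=3,fy=3,interpolation=cv2.INTER_CUBIC));st()"
```

```text
2.575 pos [ 0.4955 -0.2266  0.1438] yaw 106.64511624039814 z [ 0.0031 -0.0006 -1.    ] F [ 0.121  -0.096  -0.7612] M [ 0.0499 -0.0244 -0.0221] w 92.16959597506647 j [-0.0076  0.4252  0.4594  1.9135 -0.2459  0.8545  2.4398]
2.625 pos [ 0.4954 -0.2266  0.1436] yaw 106.64247648443583 z [ 0.0029 -0.0005 -1.    ] F [-0.1051 -0.0523 -0.5011] M [0.0666 0.0037 0.0347] w 92.32577192705547 j [-0.0074  0.4255  0.4593  1.9139 -0.246   0.8542  2.44  ]
```

View pics/w2.png

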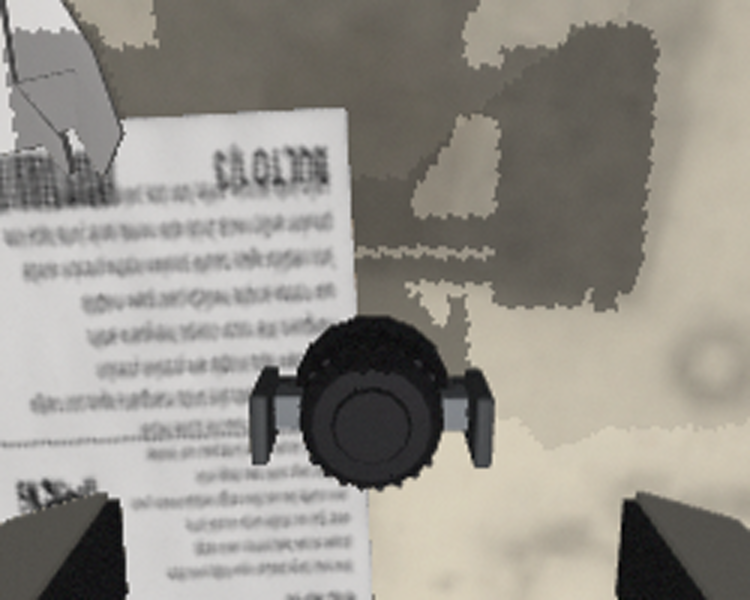

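```bash
python3 -c "
from h import *
T=np.load('T.npy')
f=lambda x,y,z:atz('wrist',130+x/3,60+y/3,z,T)
print('top c',f(371,425,.054));a=f(250,430,.06);b=f(494,431,.06);print('tabs',a,b,(a+b)/2,np.linalg.norm(a-b),np.degrees(np.arctan2(*(b-a)[1::-1])))
t=f(371,425,.054)*.5+(a+b)/4
goal([t[0],t[1],.041],106.6)"
```

```text
top c [ 0.4989 -0.2253  0.054 ]
tabs [ 0.5074 -0.2559  0.06  ] [ 0.4894 -0.1945  0.06  ] [ 0.4984 -0.2252  0.06  ] 0.06393133235007374 106.39649259724833
xyz [-0.0538  0.0088  1.7097] twist [-0.0076  0.0149  0.0043]
```

>>> {"api": "jog_arm", "payload": {
  "moves": [
    {"xyz": [-0.05,0.01,0.8],"twist": [0,0,0],"grip": -1},
    {"xyz": [-0.05,0.01,1.4],"twist": [0,0,0],"grip": -1},
    {"xyz": [-0.05,0.01,1.7],"twist": [0,0,0],"grip": -1},
    {"xyz": [-0.05,0.01,1.7],"twist": [0,0,0],"grip": -1},
    {"xyz": [-0.05,0.01,1.7],"twist": [0,0,0],"grip": -1}
  ]
}}

```text
clock: 3.25
position: [0.498, -0.2257, 0.0411]
ee_rot: [-0.453, 3.107, -0.001]
force: [0.3, 0.4, 0.2]
width: 1.001
```

```bash
python3 -c "
from h import *
st();goal([.4987,-.2252,.041],106.5)"
```

```text
3.25 pos [ 0.498  -0.2257  0.0411] yaw 106.60212949663816 z [ 0.0019 -0.0006 -1.    ] F [0.3186 0.3752 0.2043] M [0.0654 0.0351 0.0153] w 92.10647972683502 j [ 0.0567  0.5758  0.379   1.986  -0.3445  0.6395  2.5195]
xyz [-0.0135  0.004   0.001 ] twist [-0.0066  0.0097  0.0102]
```

>>> {"api": "jog_arm", "payload": {
  "moves": [
    {"xyz": [0,0,0],"twist": [0,0,0],"grip": 1},
    {"xyz": [0,0,0],"twist": [0,0,0],"grip": 1},
    {"xyz": [0,0,0],"twist": [0,0,0],"grip": 1},
    {"xyz": [0,0,0],"twist": [0,0,0],"grip": 1},
    {"xyz": [0,0,0],"twist": [0,0,0],"grip": 1}
  ],
  "force": 35
}}

```text
clock: 3.88
position: [0.4973, -0.2252, 0.0399]
ee_rot: [-0.454, 3.108, -0.0]
force: [-0.4, -0.8, 1.7]
width: 0.566
```

```bash
python3 -c "
from h import *
st()"
```

```text
3.875 pos [ 0.4973 -0.2252  0.0399] yaw 106.61364341303694 z [ 0.0004 -0.0001 -1.    ] F [-0.3983 -0.8008  1.6986] M [ 0.0382 -0.0495  0.0463] w 52.03310275997406 j [ 0.057   0.5774  0.3781  1.9872 -0.3451  0.6383  2.52  ]
```

>>> {"api": "jog_arm", "payload": {
  "moves": [
    {"xyz": [0,0,-1],"twist": [0,0,0],"grip": 1},
    {"xyz": [0,0,-2],"twist": [0,0,0],"grip": 1},
    {"xyz": [0,0,-3],"twist": [0,0,0],"grip": 1},
    {"xyz": [0,0,-4],"twist": [0,0,0],"grip": 1},
    {"xyz": [0,0,-4],"twist": [0,0,0],"grip": 1}
  ]
}}

```text
clock: 4.5
position: [0.4989, -0.2263, 0.284]
ee_rot: [-0.453, 3.101, -0.005]
force: [0.3, 0.4, -1.8]
width: 0.566
```

```bash
python3 -c "
from h import *
st();goal([.554,.0275,.26],62)"
```

```text
4.5 pos [ 0.4989 -0.2263  0.284 ] yaw 106.60227338959442 z [ 0.0077 -0.0019 -1.    ] F [ 0.2528  0.3544 -1.8258] M [ 0.0086  0.0137 -0.0128] w 52.04256858353958 j [-0.0805  0.2799  0.5313  1.733  -0.1547  1.1622  2.3549]
xyz [-2.0857  3.7935  0.3991] twist [-0.0068  0.0459  4.4603]
```

>>> {"api": "jog_arm", "payload": {
  "moves": [
    {"xyz": [-2.1,2.5,0.9],"twist": [0,0,4.46],"grip": 1},
    {"xyz": [-2.1,2.5,0.9],"twist": [0,0,4.46],"grip": 1},
    {"xyz": [-2.1,2.5,0.9],"twist": [0,0,4.46],"grip": 1},
    {"xyz": [-2.1,2.5,0.9],"twist": [0,0,4.46],"grip": 1},
    {"xyz": [-2.1,2.5,0.9],"twist": [0,0,4.46],"grip": 1}
  ]
}}

```text
clock: 5.12
position: [0.5741, -0.0435, 0.2235]
ee_rot: [-0.755, -3.046, 0.002]
force: [-0.2, -1.3, -1.0]
width: 0.564
```

>>> {"api": "jog_arm", "payload": {
  "moves": [
    {"xyz": [0,0,0],"twist": [0,0,0],"grip": 1},
    {"xyz": [0,0,0],"twist": [0,0,0],"grip": 1},
    {"xyz": [0,0,0],"twist": [0,0,0],"grip": 1},
    {"xyz": [0,0,0],"twist": [0,0,0],"grip": 1}
  ]
}}

```text
clock: 5.62
position: [0.5748, -0.046, 0.226]
ee_rot: [0.76, 3.048, 0.001]
force: [0.5, -0.0, -2.1]
width: 0.566
```

```bash
python3 -c "
from h import *
import cv2
st();np.save('T.npy',wT())
i=arm.get_image('wrist');cv2.imwrite('pics/w3full.png',i);cv2.imwrite('pics/w3.png',i);st()"
```

```text
5.625 pos [ 0.5748 -0.046   0.226 ] yaw 61.99881551983911 z [ 0.0004  0.0003 -1.    ] F [ 0.5458 -0.0277 -2.0988] M [-0.0391 -0.0109  0.0245] w 52.07042276056933 j [-0.4538  0.4024  0.6155  1.7467 -0.2604  1.0745  1.3312]
5.675 pos [ 0.5749 -0.0458  0.2259] yaw 62.00591766032994 z [ 0.0004  0.0002 -1.    ] F [ 0.1499  0.6918 -2.0594] M [-0.0277  0.018  -0.0214] w 52.23788233088905 j [-0.4541  0.4025  0.6155  1.7467 -0.2604  1.0745  1.331 ]
```

View pics/w3.png

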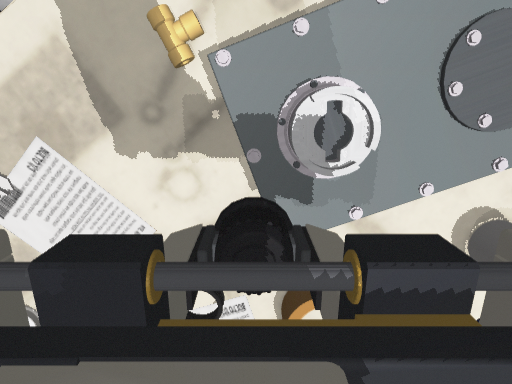

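```bash
python3 -c "
import cv2
i=cv2.imread('pics/w3full.png')[70:185,270:390]
cv2.imwrite('pics/w3c.png',cv2.resize(i,None,fx=5,fy=5,interpolation=cv2.INTER_CUBIC))"
```

```text
(no output)
```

View pics/w3c.png

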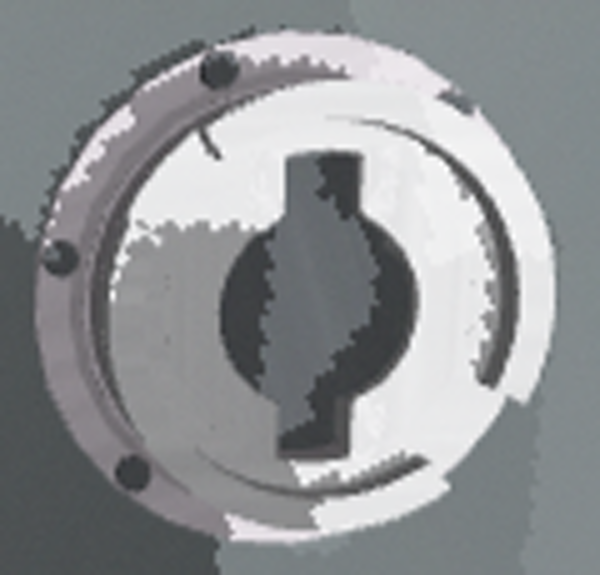

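```bash
python3 -c "
from h import *
T=np.load('T.npy')
f=lambda x,y,z=.144:atz('wrist',270-.4+x/5,70-.4+y/5,z,T)
a=f(324,155);b=f(313,457);print('slots',a,b,(a+b)/2,np.linalg.norm(a-b),np.degrees(np.arctan2(*(b-a)[1::-1])))
l,r=f(220,306),f(418,306);print('bore',(l+r)/2,np.linalg.norm(l-r))
print('cap body visible x', atz('wrist',254,200,.22,T), T[:3,3])
"
```

```text
slots [0.536  0.0411 0.144 ] [0.5751 0.022  0.144 ] [0.5555 0.0316 0.144 ] 0.0434817242768643 -26.05493114030769
bore [0.555  0.0319 0.144 ] 0.02890909835673101
cap body visible x [ 0.5531 -0.0329  0.22  ] [ 0.5098 -0.0103  0.3735]
```

```bash
python3 -c "
from h import *
st();goal([.5542,.0323,.226],63.9)"
```

```text
5.675 pos [ 0.5749 -0.0458  0.2259] yaw 62.00591766032994 z [ 0.0004  0.0002 -1.    ] F [ 0.1499  0.6918 -2.0594] M [-0.0277  0.018  -0.0214] w 52.23788233088905 j [-0.4541  0.4025  0.6155  1.7467 -0.2604  1.0745  1.331 ]
xyz [ 0.9153  0.9871 -0.0011] twist [ 0.0021  0.0013 -0.1894]
```

>>> {"api": "jog_arm", "payload": {
  "moves": [
    {"xyz": [0.9,0.99,0],"twist": [0,0,-0.19],"grip": 1},
    {"xyz": [0.915,0.987,0],"twist": [0,0,-0.19],"grip": 1},
    {"xyz": [0.915,0.987,0.3],"twist": [0,0,-0.19],"grip": 1},
    {"xyz": [0.915,0.987,0.55],"twist": [0,0,-0.19],"grip": 1},
    {"xyz": [0.915,0.987,0.55],"twist": [0,0,-0.19],"grip": 1}
  ]
}}

```text
clock: 6.3
position: [0.5535, 0.0321, 0.1917]
ee_rot: [-0.71, -3.058, 0.002]
force: [-0.4, 0.2, -1.9]
width: 0.567
```

```bash
python3 -c "
from h import *
st();goal([.5542,.0323,.188],63.9)"
```

```text
6.3 pos [0.5535 0.0321 0.1917] yaw 63.8674262964491 z [-0.0022 -0.0007 -1.    ] F [-0.3965  0.151  -1.9205] M [ 0.0268 -0.0149 -0.0274] w 52.204097118679066 j [-0.5822  0.3989  0.5838  1.8399 -0.2597  0.9816  1.2264]
xyz [-0.0093  0.0087  0.0609] twist [-0.0091 -0.0096 -0.0033]
```

>>> {"api": "jog_arm", "payload": {
  "moves": [
    {"xyz": [0,0,0.06],"twist": [0,0,0],"grip": 1},
    {"xyz": [0,0,0.12],"twist": [0,0,0],"grip": 1},
    {"xyz": [0,0,0.16],"twist": [0,0,0],"grip": 1},
    {"xyz": [0,0,0.16],"twist": [0,0,0],"grip": 1},
    {"xyz": [0,0,0.16],"twist": [0,0,0],"grip": 1}
  ]
}}

```text
clock: 6.92
position: [0.5543, 0.0326, 0.1833]
ee_rot: [0.709, 3.06, 0.0]
force: [-0.3, -1.3, -1.2]
width: 0.563
```

```bash
python3 -c "
from h import *
st()"
```

```text
6.925 pos [0.5543 0.0326 0.1833] yaw 63.90880475381507 z [ 0.0002  0.0001 -1.    ] F [-0.3206 -1.3123 -1.2208] M [-0.0061 -0.0392  0.0262] w 51.781638500400454 j [-0.5778  0.4084  0.5786  1.8497 -0.2682  0.9613  1.2336]
```

>>> {"api": "jog_arm", "payload": {
  "moves": [
    {"xyz": [0,0,0.03],"twist": [0,0,0],"grip": 1},
    {"xyz": [0,0,0.06],"twist": [0,0,0],"grip": 1},
    {"xyz": [0,0,0.085],"twist": [0,0,0],"grip": 1},
    {"xyz": [0,0,0.085],"twist": [0,0,0],"grip": 1}
  ]
}}

```text
clock: 7.42
position: [0.5541, 0.0326, 0.1779]
ee_rot: [-0.709, -3.06, 0.0]
force: [-0.5, 0.1, -2.3]
width: 0.568
```

```bash
python3 -c "
from h import *
st()"
```

```text
7.425 pos [0.5541 0.0326 0.1779] yaw 63.91331606377446 z [-0.0003 -0.0001 -1.    ] F [-0.5161  0.0536 -2.2702] M [-0.1466 -0.0023 -0.0308] w 52.2474867844569 j [-0.575   0.4148  0.5756  1.8557 -0.2729  0.9502  1.2378]
```

>>> {"api": "jog_arm", "payload": {
  "moves": [
    {"xyz": [0,0,0.02],"twist": [0,0,0],"grip": 1},
    {"xyz": [0,0,0.04],"twist": [0,0,0],"grip": 1},
    {"xyz": [0,0,0.06],"twist": [0,0,0],"grip": 1},
    {"xyz": [0,0,0.06],"twist": [0,0,0],"grip": 1}
  ]
}}

```text
clock: 7.92
position: [0.5542, 0.0326, 0.1743]
ee_rot: [-0.709, -3.06, 0.0]
force: [0.6, -0.9, -0.6]
width: 0.565
```

```bash
python3 -c "
from h import *
st()"
```

```text
7.925 pos [0.5542 0.0326 0.1743] yaw 63.90974137774715 z [-0.0001 -0.     -1.    ] F [ 0.5756 -0.8812 -0.6411] M [-0.1551 -0.0774 -0.0279] w 51.94033813466394 j [-0.5729  0.419   0.5734  1.8596 -0.2763  0.9426  1.2406]
```

Still free with no load on the wrist, so I'll keep going down.

>>> {"api": "jog_arm", "payload": {
  "moves": [
    {"xyz": [0,0,0.02],"twist": [0,0,0],"grip": 1},
    {"xyz": [0,0,0.04],"twist": [0,0,0],"grip": 1},
    {"xyz": [0,0,0.055],"twist": [0,0,0],"grip": 1},
    {"xyz": [0,0,0.055],"twist": [0,0,0],"grip": 1}
  ]
}}

```text
clock: 8.43
position: [0.5542, 0.0327, 0.1713]
ee_rot: [-0.709, -3.061, -0.0]
force: [-1.0, -0.2, 3.1]
width: 0.568
```

```bash
python3 -c "
from h import *
st()"
```

```text
8.425 pos [0.5542 0.0327 0.1713] yaw 63.91552811882874 z [ 0.      0.0002 -1.    ] F [-0.9797 -0.1907  3.0504] M [-0.0052  0.3281 -0.0021] w 52.27233336343939 j [-0.5711  0.4226  0.5714  1.863  -0.2794  0.9359  1.2433]
```

>>> {"api": "jog_arm", "payload": {
  "moves": [
    {"xyz": [0,0,0.02],"twist": [0,0,0],"grip": 1},
    {"xyz": [0,0,0.035],"twist": [0,0,0],"grip": 1},
    {"xyz": [0,0,0.035],"twist": [0,0,0],"grip": 1}
  ]
}}

```text
clock: 8.8
position: [0.5543, 0.0327, 0.1693]
ee_rot: [0.709, 3.06, 0.0]
force: [-2.2, -0.4, 5.8]
width: 0.563
```

```bash
python3 -c "
from h import *
st()"
```

```text
8.8 pos [0.5543 0.0327 0.1693] yaw 63.90924625829009 z [ 0.0002  0.0002 -1.    ] F [-2.1612 -0.3737  5.7717] M [ 0.0251  0.6343 -0.0063] w 51.78241000484764 j [-0.5698  0.425   0.5702  1.8652 -0.2813  0.9315  1.245 ]
```

>>> {"api": "jog_arm", "payload": {
  "moves": [
    {"xyz": [0.004,0,0.02],"twist": [0,0,0],"grip": 1},
    {"xyz": [0.008,-0.003,0.042],"twist": [0,0,0],"grip": 1},
    {"xyz": [0.008,-0.003,0.042],"twist": [0,0,0],"grip": 1}
  ]
}}

```text
clock: 9.18
position: [0.5542, 0.0326, 0.1672]
ee_rot: [0.709, 3.059, 0.001]
force: [-2.5, 0.1, 9.2]
width: 0.562
```

```bash
python3 -c "
from h import *
st()"
```

```text
9.175 pos [0.5542 0.0326 0.1672] yaw 63.90321439068064 z [ 0.0012  0.0004 -1.    ] F [-2.5066  0.1447  9.1798] M [-0.0832  0.7051  0.0324] w 51.74070319220458 j [-0.5689  0.4268  0.569   1.8685 -0.2834  0.9257  1.2467]
```

>>> {"api": "jog_arm", "payload": {
  "moves": [
    {"xyz": [0,0,0.006],"twist": [0,0,0.3],"grip": 1},
    {"xyz": [0,0,0.006],"twist": [0,0,0.7],"grip": 1},
    {"xyz": [0,0,0.006],"twist": [0,0,1.0],"grip": 1},
    {"xyz": [0,0,0.006],"twist": [0,0,1.0],"grip": 1}
  ]
}}

```text
clock: 9.68
position: [0.5547, 0.0327, 0.1671]
ee_rot: [0.974, 2.985, 0.002]
force: [-2.3, -0.4, 9.6]
width: 0.564
```

```bash
python3 -c "
from h import *
st()"
```

```text
9.675 pos [0.5547 0.0327 0.1671] yaw 53.866206285754274 z [ 0.0023  0.0003 -1.    ] F [-2.3168 -0.3579  9.601 ] M [-0.0231  0.3504 -0.0228] w 51.87234750868504 j [-0.6007  0.4354  0.6159  1.8707 -0.3093  0.9291  1.0983]
```

>>> {"api": "jog_arm", "payload": {
  "moves": [
    {"xyz": [0,0,0],"twist": [0,0,0.6],"grip": 1},
    {"xyz": [0,0,0],"twist": [0,0,1.2],"grip": 1},
    {"xyz": [0,0,0],"twist": [0,0,1.8],"grip": 1},
    {"xyz": [0,0,0],"twist": [0,0,2.2],"grip": 1},
    {"xyz": [0,0,0],"twist": [0,0,2.2],"grip": 1}
  ]
}}

```text
clock: 10.3
position: [0.555, 0.0326, 0.1672]
ee_rot: [1.526, 2.744, 0.002]
force: [-0.7, -0.9, 9.4]
width: 0.564
```

```bash
python3 -c "
from h import *
st()"
```

```text
10.3 pos [0.555  0.0326 0.1672] yaw 31.84910792155085 z [ 0.0028  0.0001 -1.    ] F [-0.6645 -0.8628  9.3971] M [-0.0561  0.2     0.0103] w 51.889815789178634 j [-0.6695  0.4578  0.7206  1.8754 -0.3689  0.9421  0.7763]
```

>>> {"api": "jog_arm", "payload": {
  "moves": [
    {"xyz": [0,0,0],"twist": [0,0,0.2],"grip": 1},
    {"xyz": [0,0,0],"twist": [0,0,0.4],"grip": 1},
    {"xyz": [0,0,0],"twist": [0,0,0.6],"grip": 1},
    {"xyz": [0,0,0],"twist": [0,0,0.6],"grip": 1}
  ]
}}

```text
clock: 10.8
position: [0.5546, 0.0325, 0.1671]
ee_rot: [1.667, 2.661, 0.002]
force: [-3.1, -0.6, 12.1]
width: 0.568
```

```bash
python3 -c "
from h import *
st()"
```

```text
10.8 pos [0.5546 0.0325 0.1671] yaw 25.88349133808777 z [ 0.002   0.0002 -1.    ] F [-3.1482 -0.5762 12.0862] M [-0.1771  0.5553  0.0776] w 52.2842921619965 j [-0.6877  0.4648  0.7494  1.8771 -0.3859  0.9472  0.6901]
```

>>> {"api": "jog_arm", "payload": {
  "moves": [
    {"xyz": [0,0,0],"twist": [0,0,0.1],"grip": 1},
    {"xyz": [0,0,0],"twist": [0,0,0.2],"grip": 1},
    {"xyz": [0,0,0],"twist": [0,0,0.2],"grip": 1}
  ]
}}

```text
clock: 11.18
position: [0.5542, 0.0324, 0.1671]
ee_rot: [1.713, 2.633, 0.001]
force: [-4.3, -0.5, 12.0]
width: 0.568
```

```bash
python3 -c "
from h import *
st()"
```

```text
11.175 pos [0.5542 0.0324 0.1671] yaw 23.902309132901674 z [ 0.0012  0.0003 -1.    ] F [-4.3453 -0.5133 11.9576] M [-0.1944  0.9301  0.1031] w 52.27647154697942 j [-0.6937  0.4671  0.759   1.8779 -0.3915  0.9493  0.6616]
```

>>> {"api": "jog_arm", "payload": {
  "moves": [
    {"xyz": [0,0,0],"twist": [0,0,0.1],"grip": 1},
    {"xyz": [0,0,0],"twist": [0,0,0.2],"grip": 1},
    {"xyz": [0,0,0],"twist": [0,0,0.2],"grip": 1}
  ]
}}

```text
clock: 11.55
position: [0.554, 0.0324, 0.167]
ee_rot: [1.758, 2.603, 0.001]
force: [-4.5, -1.5, 12.4]
width: 0.567
```

```bash
python3 -c "
from h import *
st()"
```

```text
11.55 pos [0.554  0.0324 0.167 ] yaw 21.941558124084732 z [ 0.0008  0.0001 -1.    ] F [-4.4507 -1.4519 12.4374] M [-0.2927  1.1176  0.5739] w 52.16612177179598 j [-0.6999  0.4697  0.7688  1.8784 -0.3969  0.9512  0.6333]
```

>>> {"api": "jog_arm", "payload": {
  "moves": [
    {"xyz": [0,0,0],"twist": [0,0,-0.08],"grip": 1},
    {"xyz": [0,0,-0.015],"twist": [0,0,-0.08],"grip": 1},
    {"xyz": [0,0,-0.015],"twist": [0,0,-0.08],"grip": 1}
  ]
}}

```text
clock: 11.92
position: [0.554, 0.0325, 0.1673]
ee_rot: [1.74, 2.615, 0.0]
force: [-1.6, -1.1, 7.5]
width: 0.564
```

```bash
python3 -c "
from h import *
st()"
```

```text
11.925 pos [0.554  0.0325 0.1673] yaw 22.723922336454226 z [ 0.0006 -0.0002 -1.    ] F [-1.5727 -1.1388  7.5282] M [-0.3298  0.4593  0.3064] w 51.84813273245715 j [-0.698   0.4684  0.7652  1.8779 -0.3939  0.9513  0.6437]
```

>>> {"api": "jog_arm", "payload": {
  "moves": [
    {"xyz": [0,0,0],"twist": [0,0,0],"grip": -0.3},
    {"xyz": [0,0,0],"twist": [0,0,0],"grip": -0.45},
    {"xyz": [0,0,0],"twist": [0,0,0],"grip": -0.6},
    {"xyz": [0,0,0],"twist": [0,0,0],"grip": -0.9},
    {"xyz": [0,0,0],"twist": [0,0,0],"grip": -1}
  ]
}}

```text
clock: 12.55
position: [0.5536, 0.0329, 0.1669]
ee_rot: [-1.74, -2.615, 0.0]
force: [0.3, 0.5, -0.2]
width: 0.962
```

>>> {"api": "jog_arm", "payload": {
  "moves": [
    {"xyz": [0,0,-0.3],"twist": [0,0,0],"grip": -1},
    {"xyz": [0,0,-0.8],"twist": [0,0,0],"grip": -1},
    {"xyz": [0,0,-1.5],"twist": [0,0,0],"grip": -1},
    {"xyz": [0,0,-1.5],"twist": [0,0,0],"grip": -1},
    {"xyz": [0,0,-1.5],"twist": [0,0,0],"grip": -1}
  ]
}}

```text
clock: 13.18
position: [0.5536, 0.0329, 0.2574]
ee_rot: [1.74, 2.616, 0.001]
force: [-0.8, -1.2, -0.4]
width: 1.002
```

```bash
python3 -c "
from h import *
import cv2
st()
a=arm.get_image('wrist')[60:300,110:400];b=arm.get_image('side')[110:200,170:280]
a=cv2.resize(a,(580,480),interpolation=cv2.INTER_CUBIC)
cv2.imwrite('pics/w4.png',a)
cv2.imwrite('pics/s4.png',cv2.resize(b,None,fx=6,fy=6,interpolation=cv2.INTER_CUBIC))"
```

```text
13.175 pos [0.5536 0.0329 0.2574] yaw 22.721689259778298 z [ 0.0004  0.0007 -1.    ] F [-0.8445 -1.1801 -0.4359] M [-0.1024  0.0062  0.0362] w 92.15689176528642 j [-0.76    0.3699  0.8308  1.7659 -0.2994  1.1371  0.5613]
```

View pics/w4.png

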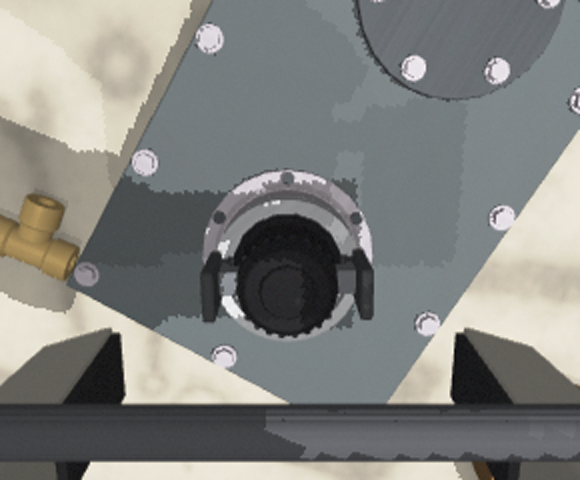

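View pics/s4.png

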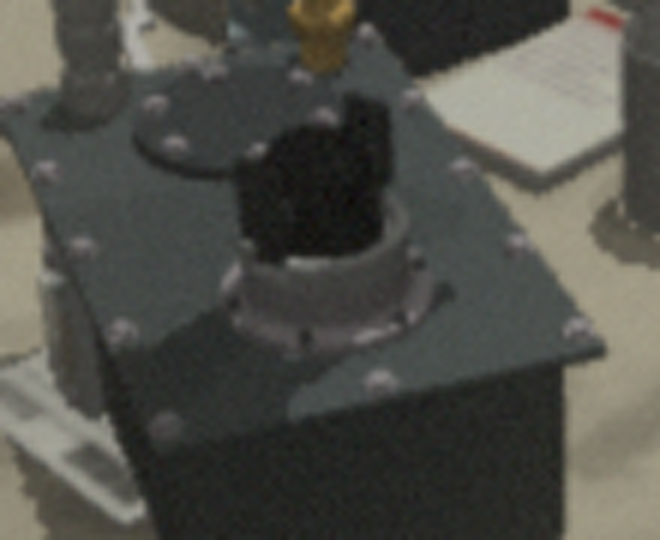

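```bash
python3 -c "
from h import *
T=wT()
f=lambda x,y,z:atz('wrist',110+x/2,60+y/2,z,T)
a,b=f(202,295,.188),f(374,293,.188);print(a,b,(a+b)/2,np.linalg.norm(a-b),np.degrees(np.arctan2(*(b-a)[1::-1])));print(f(287,291,.182))
for x in(236,339):print(f(x,285,.182))"
```

```text
[0.5251 0.0217 0.188 ] [0.5832 0.0468 0.188 ] [0.5542 0.0343 0.188 ] 0.06331918882455508 23.393201838239968
[0.5542 0.0333 0.182 ]
[0.5355 0.0281 0.182 ]
[0.5713 0.0431 0.182 ]
```

```bash
python3 -c "
from cell import arm
print(arm.sign_off())"
```

```text
the job is handed in; nothing more can be done
None
```

The filler cap is in the neck, turned to its stop and locked with both tabs out. I handed the job in with the robot clear of it, after about 13 s of the 64 s allowed.

- **Insertion:** I gripped the cap by its tabs and lined the ears up with the slots, which the wrist camera showed at about -26° in the world frame. The ears went through at the first try. The plunger met its seat where expected.
- **Turn:** I pressed with about 11–14 N and turned the cap 42° clockwise. The moment rose to 0.57 N·m there, which I took as the stop. I then eased back about 0.8°, let go and lifted off.
- **Last checks:** The tabs measure 63.3 mm across (64 mm when fully out), so both are in their notches. The cap is upright and within about 2–3 mm of the neck axis I measured earlier. The highest wrist force I read was about 13 N. The arm went near none of the loose parts, though only the tee was in view at the end.
- **Disagreements:** The wrist camera placed things 3–5 mm from where the top camera did. I worked from the wrist camera, and the cap went into the bore with almost no side load (up to about 4.5 N sideways while turning). I didn't measure the cap's final height directly. I inferred it from the forces, the turn and the tab width.

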